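# Buzz a visitor in at the gem dealer's desk

### The job

A visitor is waiting at the security door: use the door-release unit, the oblong black box on the desk. Slide its lock tab fully aside, then press the button under it all the way down for about half a second and let go, leaving the tab open. Do not touch the round black unit with the same kind of tab: that is the panic alarm.

Things in the scene. Friction and masses are not known exactly. Their poses are not given: they have to be found in the camera images.
- release: The door-release unit: an oblong black box fixed to the desk, 90 mm (x) by 190 mm (y), top 50 mm above the desk. Origin: centre of its underside; z up. On top, two 2.5 mm high rails run along y, 26.5 mm either side of the middle line. Its lock tab and button sit on that middle line; the tab opens towards +y. The points share these axes.
- tab_fin (a point): Middle of the tab's upright fin, 76.5 mm above the desk. Fin 26 mm (x) by 10 mm (y) by 24 mm high, on an aluminium hood 46 mm (x) by 40 mm (y), flat top 64.5 mm above the desk, which shields the button. Slides only along y, about 2 N, stays where left. Shut: fin over the button's centre (0 to 6 mm to +y of it at the start); fully open: 55 mm to +y of it, at a stop.
- button_top (a point): Centre of the top face of the door-release button: white, round, 34 mm across, 40 mm to -y of the box's centre; its top is 60 mm above the desk when up (10 mm above the box). Hidden under the tab at the start. Moves with the button.
- release_button (a joint): Travel of the door-release button in m: 0 up, 0.006 fully down. It springs back by itself; about 1 N starts it, about 5 N takes it fully down.
- alarm: The panic alarm: a round black unit fixed to the desk, 150 mm across, top 50 mm above the desk, with a tab, fin and button of the same look and heights. Origin: centre of its underside. Its button lies 25 mm to -y of its centre, its tab opens to +y. Not to be touched.

How it is judged:
By the outcome, as a careful person would: the job done as asked, in the order asked, and still so for the second after the job is handed in, with the robot touching nothing.
It also fails if it takes over 38 s, if anything falls off the work surface, if the arm or the gripper's body presses on something with over 40 N, if the wrist force passes 120 N, or if a joint passes its speed limit or range.

### The arm

A 7-joint arm with a two-finger parallel gripper is mounted at the origin on the work surface. World frame = base frame: x ahead of the robot, y to its left, z up, the work surface at z = 0. Lengths are in m, angles in rad, forces in N, time in s.
With the tool pointing down it reaches from about 0.4 to 0.85 m from the base axis. Payload 10.4 kg.
Tool frame: the origin (TCP) lies at the very end of the fingers, on their centre line; the grasp point (between the pads) lies 19 mm behind it (r.pinch_z is the distance from the TCP to the grasp point, in m); z points along the fingers, y is the line along which they close (so a half turn about z gives the same grasp; the last joint's range is limited). The gripper opens to 87 mm and grips with 3 to 60 N. Pads are 19 mm wide; open, the fingers measure 117 mm over their backs; the gripper's body (75 mm by 190 mm) begins 51 mm behind the grasp point.
Start: joints at [-1.254, 0.332, -0.065, 1.46, 0.022, 1.35, -0.088], TCP at [0.208, 0.589, 0.223] pointing down, gripper open.
Joint ranges: [-2.6, 2.6], [-0.5, 2.12], [-1.47, 1.34], [0.16, 2.42], [-1.27, 4.41], [0.06, 2.06], [-2.6, 2.6]. Speed limits (rad/s): [2.22, 2.22, 2.79, 2.79, 3.14, 3.14, 3.14].

### API

Orientations are given as a unit quaternion [x, y, z, w].
In Python, from bench import sensors, vision, r gives the robot as it stands.
- The arm moves only by the shell command python3 -m crank 'ROWS' [OPENING] [FORCE]. ROWS is JSON, a list of rows, each a list of 2 entries, a list of its own where there are three numbers: the shift along the tool's x, y, z normalised to -1 to 1, where 1 is 3 cm, then the turn about the tool's z normalised to -1 to 1, where 1 is 8 degrees. A call has 1 to 12 rows; each row shifts and turns the commanded pose from where the row before left it, along the tool's axes as they then stand; what a row does not reach is not made up. A row lasts 1/8 s, in which the tool goes at most 62.5 mm and 10.7 degrees, less where a joint would pass 70% of its speed; a pose out of reach is approached as far as the arm can. A call with a number of a shift or a turn outside -1 to 1 is refused whole. A call with a gripper value outside its range is refused whole. OPENING is the opening, from 0 (shut) to 1 (fully open), set as the call begins (- or left out, the last holds). The fingers move at their own pace and stop on an object; FORCE is the grip in N (left out, the last holds). Time passes only in rows, so rows that do not move let the fingers close. It gives the time, the measured TCP pose, the force, the opening and the grip force at its end, in the units of the state.
- sensors.read_state(): the state, without advancing time (a new reading comes with each control period).
- vision.camera(name): name is "scene" or "top"; returns the picture (420x560x3 uint8, red, green, blue); there is no depth.
- vision.camera_model(name): a dict with "vertical_fov" (degrees; the focal length in pixels is half the picture's height over the tangent of half this angle, whatever the lens; pixels are square), "cx", "cy" (the principal point, pixels), "dist" ([k1, k2, p1, p2, k3] as OpenCV has them; the pictures are not rectified), "camera_from_world" (4x4, takes a point from world to camera coordinates). Camera axes: x right, y down, z forward; pixel columns grow to the right and rows downward; lengths in m; the calibration is good to about 2 mm. A picture is of the moment at which its call begins. camera_model takes no time and is no camera call.
- r.close_job(): hands the job in; it is judged then, once.
The state is a dict: "time": time; "joint_positions": joint angles; "joint_vel": joint speeds; "joint_torque": joint torques, N m; "ee_pos": TCP position; "eef_rot": TCP orientation; "ft_force": force on the tool from outside, world axes, zero at the start; "torque": the same for the moment, N m; "width": finger opening in m; "grip_force": force on a finger pad.
Only numpy, scipy, OpenCV 4.12 (cv2) and the standard library are available. Lean on these libraries where they do the work, as an engineer would, in place of code of your own. Each camera call takes 0.05 s, during which the arm holds its last target. There are 200 camera calls.

## Working session

There is one attempt and no reset: what is moved stays moved. The work goes in short steps, Python scripts to look and compute and a shell command to move; the robot and the scene stay as the last step left them, time stands still between calls to the robot, and variables do not carry over. Pictures are saved under pics/ and viewed, at most 10 in all, crops included, and the job is handed in when it is done.

```bash
mkdir -p pics; ls
python3 - <<'E'
from bench import sensors, vision, r
import cv2, numpy as np
s=sensors.read_state()
print(s['time'],s['ee_pos'],s['eef_rot'],s['width'],r.pinch_z)
for n in ['scene','top']:
    im=vision.camera(n); cv2.imwrite(f'pics/{n}0.png',im[:,:,::-1]); m=vision.camera_model(n)
    print(n,m)
E
```

```text
pics
0.0 [0.20815413 0.58891727 0.22177009] [ 1.69031080e-01  9.85610477e-01 -6.88688835e-04 -8.10009563e-05] 0.0867423108088764 0.0187
scene {'vertical_fov': 56.71271218587327, 'cx': 282.7528944969277, 'cy': 212.92944507291176, 'dist': array([0.002945, 0.      , 0.      , 0.      , 0.      ]), 'camera_from_world': array([[-0.16773145,  0.98559108,  0.02182611,  0.09084078],
       [ 0.65248958,  0.12758505, -0.74698019, -0.29466914],
       [-0.7390017 , -0.11105076, -0.66448794,  1.13692706],
       [ 0.        ,  0.        ,  0.        ,  1.        ]])}
top {'vertical_fov': 50.76425076038994, 'cx': 280.32586064632454, 'cy': 211.82099216834104, 'dist': array([-0.13711098,  0.        ,  0.        ,  0.        ,  0.        ]), 'camera_from_world': array([[ 0.00784776, -0.99986377,  0.01452053, -0.03084748],
       [-0.99655909, -0.00901838, -0.08239329,  0.53097092],
       [ 0.08251301, -0.01382396, -0.9964941 ,  0.77384545],
       [ 0.        ,  0.        ,  0.        ,  1.        ]])}
```

View pics/scene0.png

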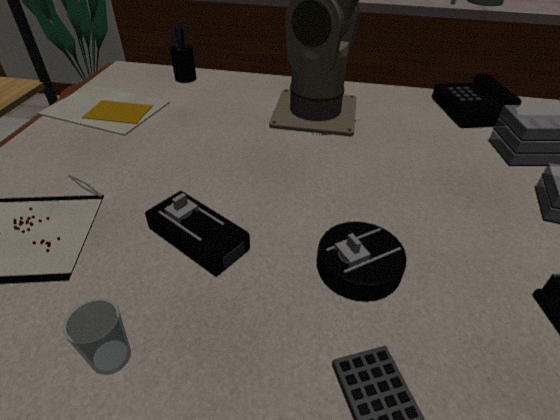

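View pics/top0.png

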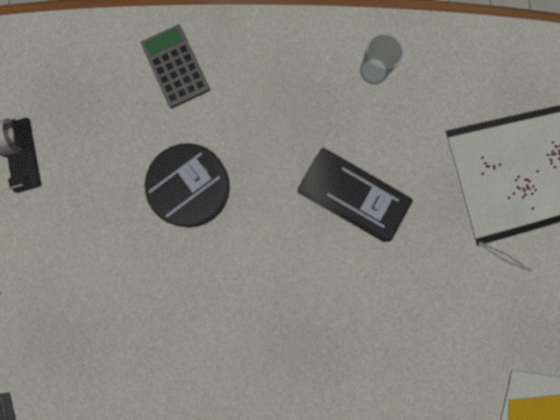

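The scene view shows the oblong release box around (197,230) with its tab at about (181,205), and the round alarm around (361,258). The top view shows the release around (355,195) with its hood at about (376,204), so its +y points up and left in the picture. The alarm is at about (187,185).

```bash
cat > h.py <<'E'
import numpy as np, cv2
from bench import vision
def K(m): 
    f=210/np.tan(np.radians(m['vertical_fov']/2)); return np.array([[f,0,m['cx']],[0,f,m['cy']],[0,0,1]])
def ray(n,uv,z):
    m=vision.camera_model(n); p=cv2.undistortPoints(np.float64(uv).reshape(-1,1,2),K(m),m['dist'])[:,0]
    T=m['camera_from_world']; R,t=T[:3,:3],T[:3,3]; c=-R.T@t; d=np.c_[p,np.ones(len(p))]@R
    return c+d*((z-c[2])/d[:,2])[:,None]
def proj(n,P):
    m=vision.camera_model(n); T=m['camera_from_world']
    return cv2.projectPoints(np.float64(P).reshape(-1,1,3),cv2.Rodrigues(T[:3,:3])[0],T[:3,3],K(m),m['dist'])[0][:,0]
E
python3 - <<'E'
from h import *
im=cv2.imread('pics/top0.png'); g=cv2.cvtColor(im,cv2.COLOR_BGR2GRAY)
sub=g[135:260,280:430]
dark=cv2.morphologyEx((sub<70).astype(np.uint8),cv2.MORPH_CLOSE,np.ones((13,13)))
c=max(cv2.findContours(dark,0,2)[0],key=cv2.contourArea)
fill=cv2.drawContours(np.zeros_like(dark),[c],-1,1,-1)
q=cv2.boxPoints(cv2.minAreaRect(c))+[280,135]
W=ray('top',q,0.05); print(q,W,np.linalg.norm(np.diff(W,axis=0),axis=1),W.mean(0))
br=((sub>75)&(cv2.erode(fill,np.ones((5,5)))>0)).astype(np.uint8)
n,l,st,ce=cv2.connectedComponentsWithStats(br); print(st,ce+[280,135])
hood=cv2.morphologyEx(br,cv2.MORPH_OPEN,np.ones((7,7)))
hc=max(cv2.findContours(hood,0,2)[0],key=cv2.contourArea); hq=cv2.boxPoints(cv2.minAreaRect(hc))+[280,135]
H=ray('top',hq,.0645);print('hood',H,H.mean(0),np.linalg.norm(np.diff(H,axis=0),axis=1))
a=cv2.convertScaleAbs(cv2.resize(im[135:260,280:430],None,fx=5,fy=5,interpolation=cv2.INTER_CUBIC),alpha=1.5)
cv2.imwrite('pics/c1.png',a)
s=cv2.imread('pics/scene0.png')[185:280,135:260]
cv2.imwrite('pics/c2.png',cv2.convertScaleAbs(cv2.resize(s,None,fx=6,fy=6,interpolation=cv2.INTER_CUBIC),alpha=1.5))
E
```

```text
[[296.34701157 190.70838165]
 [322.10194016 146.47708893]
 [413.78805542 199.86394501]
 [388.03312683 244.09523773]] [[ 0.56609989 -0.05362455  0.05      ]
 [ 0.64540586 -0.09887512  0.05      ]
 [ 0.55227545 -0.26201673  0.05      ]
 [ 0.47404748 -0.21455078  0.05      ]] [0.09130746 0.18785222 0.09150209] [ 0.55945717 -0.15726679  0.05      ]
[[    0     0   150   125 17629]
 [   47    32    72    61  1111]
 [   33    35     1     1     1]
 [   35    40     1     1     1]
 [   27    45     1     1     1]
 [   30    44     1     1     1]
 [   27    47     1     1     1]
 [   25    49     1     1     1]
 [   33    49     1     1     1]
 [   26    51     1     1     1]
 [   29    51     1     1     1]
 [   27    54     1     1     1]] [[353.56934596 196.74275342]
 [369.67506751 201.22142214]
 [313.         170.        ]
 [315.         175.        ]
 [307.         180.        ]
 [310.         179.        ]
 [307.         182.        ]
 [305.         184.        ]
 [313.         184.        ]
 [306.         186.        ]
 [309.         186.        ]
 [307.         189.        ]]
hood [[ 0.52599812 -0.15646078  0.0645    ]
 [ 0.5781892  -0.18431775  0.0645    ]
 [ 0.55859072 -0.22280343  0.0645    ]
 [ 0.50649217 -0.19456764  0.0645    ]] [ 0.54231755 -0.1895374   0.0645    ] [0.05916012 0.04318852 0.05925807]
```

View pics/c1.png

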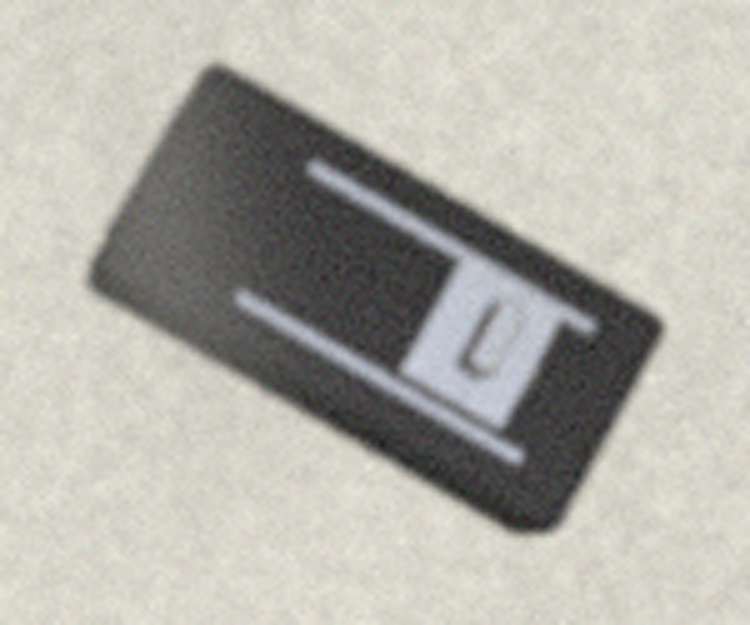

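View pics/c2.png

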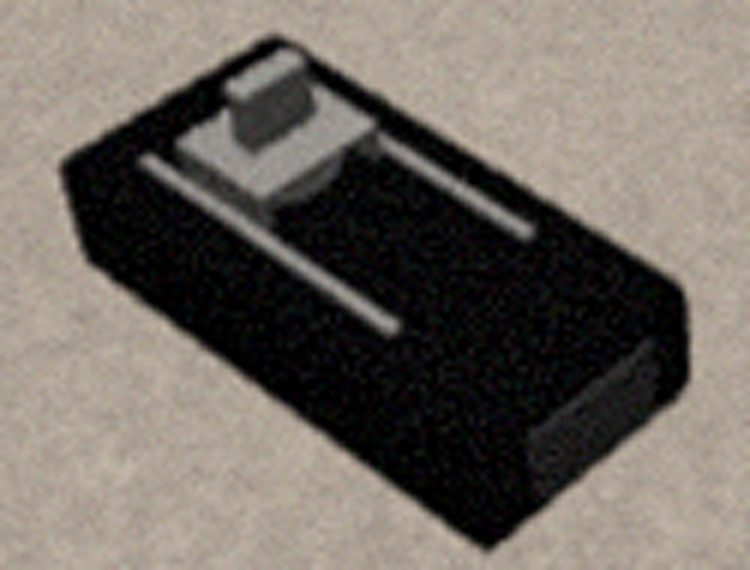

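The top crop shows the hood's corners at about (457,262), (560,315), (503,425) and (400,372), with rails running from (315,167) to (592,327) and from (240,297) to (518,458). The scene crop confirms the fin stands on the hood near the far-left end of the box, so the tab opens towards the end nearer the viewer.

Run:
```python
from h import *
f=lambda p:(np.float64(p)+.5)/5-.5+[280,135]
h=ray('top',f([[457,262],[560,315],[503,425],[400,372]]),.0645)
print('hood',h.mean(0),np.linalg.norm(np.diff(h,axis=0),axis=1))
R=ray('top',f([[315,167],[592,327],[240,297],[518,458]]),.0525)
a=(R[0]+R[2])/2;b=(R[1]+R[3])/2
y=(a-b)[:2]/np.linalg.norm((a-b)[:2]); x=np.array([y[1],-y[0]])
print('rail len',np.linalg.norm(a-b),'spacing',(R[0]-R[2])[:2]@x,'yaw y deg',np.degrees(np.arctan2(y[1],y[0])))
box=np.array([.5595,-.1573])
for n,p in [('a',a),('b',b),('hood',h.mean(0)),('box',box)]: d=p[:2]-a[:2]; print(n,d@x,d@y, 'rel box y',(p[:2]-box)@y)
# box from scene: top-face corners at z .05
g=lambda p:(np.float64(p)+.5)/6-.5+[135,185]
C=ray('scene',g([[63,165],[278,36],[685,287]]),.05); print('scene corners',C,np.linalg.norm(np.diff(C,axis=0),axis=1),(C[0]+C[2])/2)
hs=ray('scene',g([[178,143],[376,124],[265,197]]),.0645)
print('scene hood +y edge mid',(hs[1]+hs[2])[:2]/2-20e-3*y)
ft=ray('scene',g([[268,75]]),.0885);print('fin top scene',ft,(ft[0,:2]-box)@y)
ft=ray('top',f([[510,332]]),.0885);print('fin top top',ft,(ft[0,:2]-box)@y)
btn=box-.04*y; print('y',y,'x',x,'button est',btn)
```

```text
hood [ 0.54396711 -0.18977487  0.0645    ] [0.04023282 0.04341466 0.03997193]
rail len 0.1124032576878999 spacing 0.0533619547001014 yaw y deg 60.45968217380013
a 0.0 0.0 rel box y 0.043245580172324424
b -3.874161668530084e-20 -0.11240325768789991 rel box y -0.06915767751557549
hood -0.0008198952497317918 -0.07915728266916659 rel box y -0.03591170249684217
box -0.0033174186956915637 -0.043245580172324424 rel box y 0.0
scene corners [[ 0.55673989 -0.25720686  0.05      ]
 [ 0.48320131 -0.21562416  0.05      ]
 [ 0.5726542  -0.05671537  0.05      ]] [0.08448103 0.1823563 ] [ 0.56469705 -0.15696111  0.05      ]
scene hood +y edge mid [ 0.54462709 -0.1901078 ]
fin top scene [[ 0.54644366 -0.18874158  0.0885    ]] -0.0337917019608474
fin top top [[ 0.54537014 -0.19434951  0.0885    ]] -0.039199932502716694
y [0.49303589 0.87000897] x [ 0.87000897 -0.49303589] button est [ 0.53977856 -0.19210036]
```

```bash
python3 -m crank '[[[0,0,0],0.63],[[0,0,0],0.63],[[-1,-0.5,0],0],[[-1,-0.5,0],0],[[-1,-0.5,0],0],[[-1,-0.5,0],0],[[-1,-0.5,0],0],[[-1,-0.5,0],0],[[-1,-0.5,0],0],[[-1,-0.5,0],0],[[-1,-0.5,0],0],[[-1,-0.5,0],0]]' 0 20
python3 -m crank '[[[-1,-1,0],0],[[-1,-1,0],0],[[-1,-1,0],0],[[-1,-1,0],0],[[-1,-1,0],0],[[-1,-1,0],0],[[-1,-1,0],0],[[-1,-1,0],0],[[-1,-1,0],0],[[-1,-1,0],0],[[-1,-1,0.5],0],[[-1,-1,0.5],0]]'
cat >> h.py <<'E'
def rel(tgt,tz):
    from bench import sensors
    from scipy.spatial.transform import Rotation as Ro
    s=sensors.read_state(); R=Ro.from_quat(s['eef_rot']); d=np.r_[tgt,tz]-s['ee_pos']
    ty=R.as_matrix()[:,1]
    print('t',s['time'],'pos',s['ee_pos'],'F',s['ft_force'],'w',s['width'],'yang',np.degrees(np.arctan2(ty[1],ty[0])),'units',R.inv().apply(d)/.03)
E
python3 -c "
from h import *
rel([.527,-.2203],.074)"
```

```text
time: 1.6
ee_pos: [0.3957, 0.3097, 0.2223]
eef_rot: [0.255, 0.967, -0.0, -0.0]
ft_force: [0.4, -0.1, -0.7]
width: 0.0003
grip_force: 0.0
time: 3.1
ee_pos: [0.5312, -0.181, 0.1921]
eef_rot: [0.255, 0.967, 0.0, 0.0]
ft_force: [0.6, 0.9, 0.2]
width: 0.0008
grip_force: 0.0
t 3.1 pos [ 0.53119322 -0.1809883   0.19205112] F [0.56471661 0.85928261 0.24381637] w 0.0007848293100087056 yang 60.480804353883464 units [-0.52361162 -1.21036851  3.93471933]
```

```bash
python3 -m crank '[[[-0.25,-0.6,0],0],[[-0.25,-0.6,0],0],[[0,0,0],0],[[0,0,1],0],[[0,0,0.9],0],[[0,0,0],0],[[0,0,0],0]]'
python3 -c "
from h import *
rel([.527,-.2203],.074)
cv2.imwrite('pics/t1.png',vision.camera('scene')[140:320,90:330,::-1].repeat(3,0).repeat(3,1))"
```

```text
time: 3.98
ee_pos: [0.5269, -0.2182, 0.1366]
eef_rot: [0.255, 0.967, 0.0, 0.0]
ft_force: [-1.0, 0.4, -0.4]
width: 0.0005
grip_force: 0.0
t 3.975 pos [ 0.52685906 -0.21815773  0.13655014] F [-1.01475485  0.42434644 -0.44136262] w 0.0005258710903585571 yang 60.487396453297336 units [-0.03745727 -0.06093178  2.08500595]
```

View pics/t1.png

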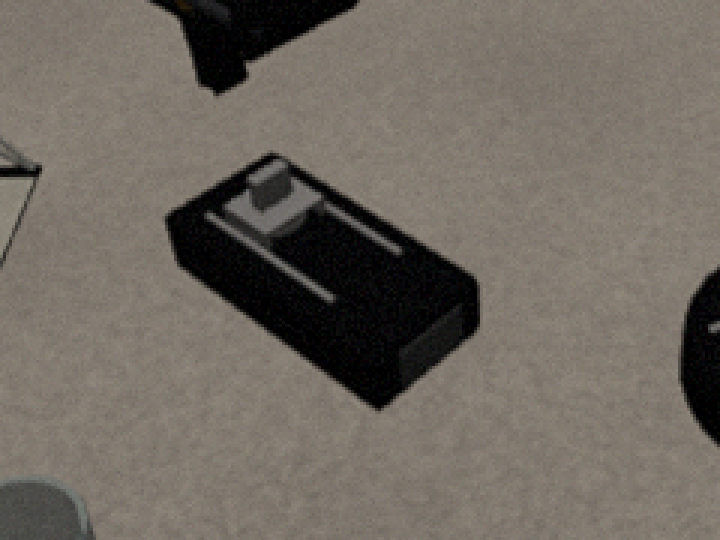

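The gripper is clear of the box, with its fingertip at crop (217,93), which is scene pixel (162,171). The fin is at crop (270,180). Next I'll check the fingertip projection, then descend.

```bash
python3 -c "
from h import *
print(proj('scene',[[.52686,-.21816,.13655]]))"
python3 -m crank '[[[-0.04,-0.06,0.7],0],[[0,0,0.7],0],[[0,0,0.65],0],[[0,0,0],0],[[0,0,0],0]]'
python3 -c "
from h import *
rel([.527,-.2203],.074)"
```

```text
[[162.9889441  166.79202794]]
time: 4.65
ee_pos: [0.5269, -0.221, 0.0748]
eef_rot: [0.255, 0.967, -0.0, 0.0]
ft_force: [0.3, -0.1, 0.3]
width: 0.0005
grip_force: 0.0
t 4.65 pos [ 0.52687846 -0.2209915   0.07483622] F [ 0.26710289 -0.0791153   0.32487214] w 0.0005198959741051926 yang 60.44561218266323 units [0.00787211 0.02204255 0.0278718 ]
```

```bash
python3 -m crank '[[[0,0.2,0],0],[[0,0.2,0],0],[[0,0.2,0],0],[[0,0.2,0],0],[[0,0.2,0],0],[[0,0.2,0],0],[[0,0.2,0],0],[[0,0.2,0],0],[[0,0.2,0],0],[[0,0,0],0]]'
python3 -c "
from h import *
rel([.5431+.035*.493,-.1927+.035*.87],.074)"
python3 -m crank '[[[0,0.1,0],0],[[0,0.1,0],0],[[0,0.1,0],0],[[0,0,0],0]]'
```

```text
time: 5.9
ee_pos: [0.5534, -0.1728, 0.0739]
eef_rot: [0.255, 0.967, 0.0, -0.0]
ft_force: [0.6, -1.3, -0.7]
width: 0.0007
grip_force: 0.0
t 5.9 pos [ 0.55336885 -0.17284861  0.07390399] F [ 0.61795415 -1.29723241 -0.66463918] w 0.0006970486048398972 yang 60.511551469513826 units [-0.02879855  0.42215279 -0.00297785]
time: 6.4
ee_pos: [0.5577, -0.1655, 0.074]
eef_rot: [0.255, 0.967, 0.0, 0.0]
ft_force: [0.2, 0.2, 0.4]
width: 0.0001
grip_force: 0.0
```

```bash
python3 -m crank '[[[0,0.1,0],0],[[0,0.1,0],0],[[0,0,0],0]]'; python3 -m crank '[[[0,0.1,0],0],[[0,0,0],0]]'
python3 -c "
from h import *
rel([.5431+.035*.493,-.1927+.035*.87],.074)
cv2.imwrite('pics/t2.png',vision.camera('scene')[140:320,90:330,::-1].repeat(3,0).repeat(3,1))"
```

```text
time: 6.78
ee_pos: [0.5607, -0.1602, 0.074]
eef_rot: [0.255, 0.967, 0.0, 0.0]
ft_force: [-0.4, 0.7, -0.7]
width: 0.0005
grip_force: 0.0
time: 7.02
ee_pos: [0.5613, -0.1594, 0.0741]
eef_rot: [0.256, 0.967, -0.001, -0.0]
ft_force: [-2.5, -4.7, 2.6]
width: 0.0003
grip_force: 2.7
t 7.025 pos [ 0.56125398 -0.15936515  0.07406988] F [-2.51232603 -4.73992615  2.56520417] w 0.00026221096791130647 yang 60.38788001665066 units [-0.02146428 -0.09840509  0.00248124]
```

View pics/t2.png

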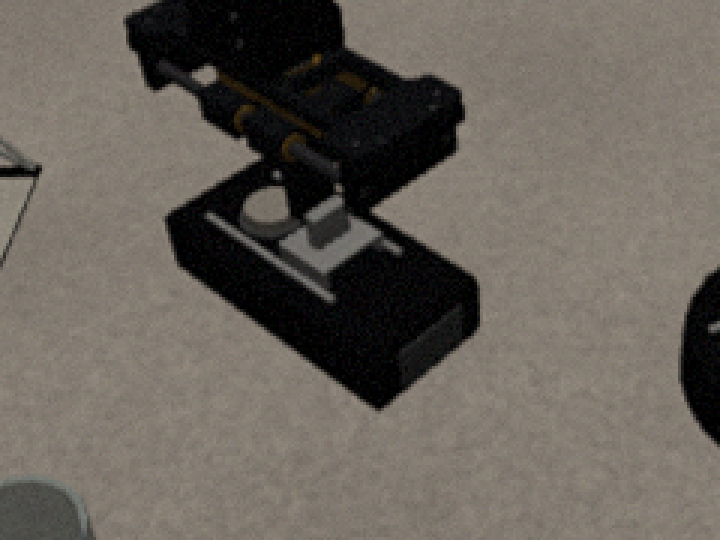

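The tab has moved over and the white button is exposed at crop (267,210). The force is now rising at the predicted stop position, so I'll push slightly more to confirm it.

```bash
python3 -m crank '[[[0,0.1,0],0],[[0,0.05,0],0],[[0,0,0],0],[[0,0,0],0]]'
python3 -m crank '[[[0,-0.3,0],0],[[0,-0.3,0],0],[[0,0,-1],0],[[0,0,-1],0],[[0,0,0],0],[[0,0,0],0]]'
python3 - <<'E'
from h import *
rel([.5431,-.1927],.062)
im=vision.camera('top'); cv2.imwrite('pics/t3.png',cv2.convertScaleAbs(cv2.resize(im[135:260,280:430,::-1],None,fx=5,fy=5,interpolation=cv2.INTER_CUBIC),alpha=1.5))
im=vision.camera('scene'); cv2.imwrite('pics/t4.png',cv2.convertScaleAbs(cv2.resize(im[185:280,135:260,::-1],None,fx=6,fy=6,interpolation=cv2.INTER_CUBIC),alpha=1.5))
E
```

```text
time: 7.58
ee_pos: [0.5614, -0.1591, 0.0741]
eef_rot: [0.257, 0.966, -0.003, -0.001]
ft_force: [-11.4, -12.7, 6.1]
width: 0.0005
grip_force: 8.5
time: 8.32
ee_pos: [0.5551, -0.1694, 0.1335]
eef_rot: [0.255, 0.967, 0.0, -0.0]
ft_force: [-0.9, 0.3, 0.4]
width: 0.0004
grip_force: 0.0
t 8.325 pos [ 0.55512071 -0.16940592  0.13352591] F [-0.89624597  0.26442537  0.4269986 ] w 0.00035168376170215685 yang 60.482151984028924 units [-0.03505226 -0.87416071  2.38379273]
```

View pics/t4.png

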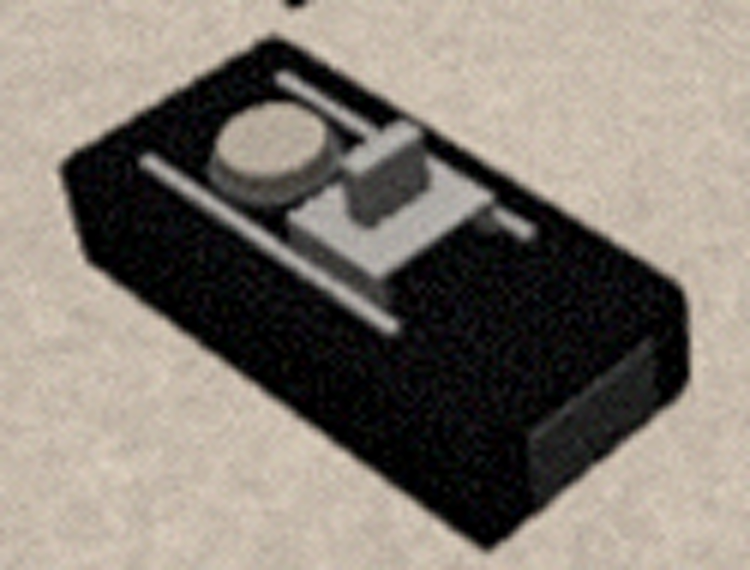

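The stop is confirmed: the force rose to 18 N with no further motion. The button's top face is an ellipse centred near crop (272,140). The tab's fin top is near (383,145), well clear of the button.

Run:
```python
from h import *
g=lambda p:(np.float64(p)+.5)/6-.5+[135,185]
b=ray('scene',g([[272,141],[216,150],[328,132]]),.06); y=np.array([.493,.870])
ft=ray('scene',g([[383,145]]),.0885); print(b,np.linalg.norm(b[1]-b[2]),(ft-b[0])[0,:2]@y)
rel(b[0,:2],.062)
```

```text
[[ 0.54434259 -0.19287771  0.06      ]
 [ 0.55157758 -0.2079931   0.06      ]
 [ 0.5370321  -0.17760409  0.06      ]] 0.03369069364189743 0.05437241557009107
t 8.425 pos [ 0.55476743 -0.16949851  0.13305247] F [0.21639368 0.02120387 0.24907141] w 0.000628765330154647 yang 60.46861178895377 units [-0.08510182 -0.84862379  2.36855646]
```

```bash
python3 -m crank '[[[-0.06,-0.86,0],0],[[0,0,1],0],[[0,0,0.8],0],[[0,0,0.4],0],[[0,0,0],0],[[0,0,0],0]]'
python3 -c "
from h import *
rel([.5438,-.1928],.06)"
```

```text
time: 9.18
ee_pos: [0.5446, -0.1934, 0.0688]
eef_rot: [0.255, 0.967, 0.0, 0.001]
ft_force: [-0.2, -1.2, 0.5]
width: 0.0003
grip_force: 0.0
t 9.175 pos [ 0.54458298 -0.19336178  0.06876161] F [-0.16818545 -1.23416907  0.52210335] w 0.0003112308875487265 yang 60.4534608613009 units [0.03222009 0.00333663 0.2920238 ]
```

```bash
python3 -m crank '[[[0,0,0.25],0],[[0,0,0.35],0],[[0,0,0],0],[[0,0,0],0]]'
```

```text
time: 9.68
ee_pos: [0.5452, -0.1934, 0.0536]
eef_rot: [0.255, 0.967, 0.001, 0.001]
ft_force: [-14.6, 6.9, 43.3]
width: 0.0004
grip_force: 22.0
```

Bottomed out at 43 N, which is more force than needed. I'll ease off slightly, hold briefly, then release.

```bash
python3 -m crank '[[[0,0,-0.05],0],[[0,0,0],0]]'; python3 -m crank '[[[0,0,-0.8],0],[[0,0,-1],0],[[0,0,-1],0],[[0,0,-1],0],[[0,0,0],0],[[0,0,0],0]]'
python3 - <<'E'
from h import *
im=vision.camera('scene'); cv2.imwrite('pics/t5.png',cv2.convertScaleAbs(cv2.resize(im[185:280,135:260,::-1],None,fx=6,fy=6,interpolation=cv2.INTER_CUBIC),alpha=1.5))
E
```

```text
time: 9.93
ee_pos: [0.5451, -0.1934, 0.0539]
eef_rot: [0.255, 0.967, 0.001, 0.001]
ft_force: [-9.0, 4.3, 30.4]
width: 0.0005
grip_force: 14.8
time: 10.68
ee_pos: [0.5438, -0.1929, 0.1646]
eef_rot: [0.255, 0.967, 0.0, -0.0]
ft_force: [0.1, -1.1, -0.1]
width: 0.0001
grip_force: 0.0
```

View pics/t5.png

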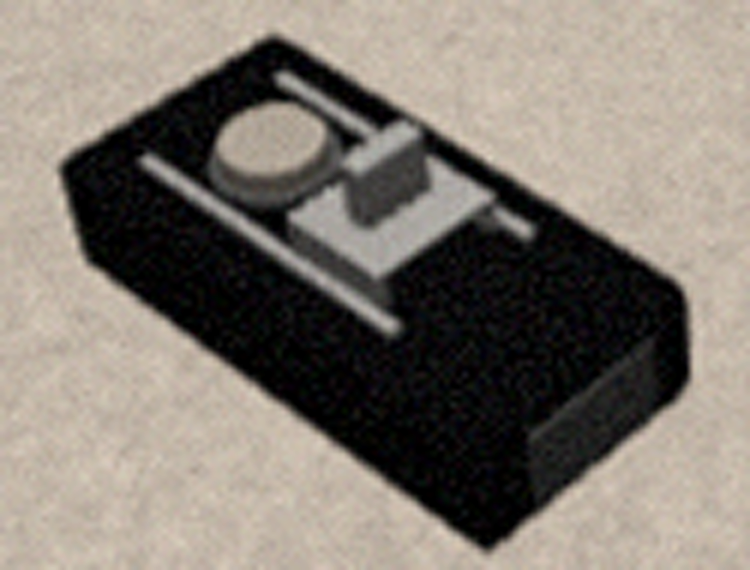

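The button is back up at crop (272,140), the tab is still fully open, and the arm is clear. It was held down for about 0.5 s.

```bash
python3 -c "
from bench import r
print(r.close_job())"
```

```text
the job is handed in; nothing more can be done
None
```

I slid the door-release tab to its stop, held the button fully down for about half a second and let go, leaving the tab open; the alarm was not touched, and the job was handed in at about 11 s, though the closed fingertips' press briefly reached 43 N at the wrist.

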